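# Fill the spacer-ring magazine and shut its cover

### The job

Top up the spacer-ring magazine, the upright grey tube that already holds one thick ring: drop the loose thick ring in next and then the thin ring of the same diameter, so that all three lie flat in one column with the thin one on top. Then swing the steel cover fully shut over the tube's mouth and let go. Leave the wider ring and everything else on the worktop where it is.

Things in the scene. Friction and masses are not known exactly. Their poses are not given: they have to be found in the camera images.
- magazine: fixed magazine: plywood foot plate (x -30 to +56, y +-29, 10 mm thick) with an upright grey tube and a steel pivot post. Origin on the tube's axis at the worktop, z up, +x from the tube towards the post (36 mm off). Tube: bore 38.2 mm, outside 45 to 49 mm, inner floor 10 mm and mouth 74 mm above the worktop; the top 8 mm of the bore flare out to 44 mm
- tube_mouth (a point): centre of the tube's mouth, 74 mm above the worktop
- cover (a joint): angle of the flat steel cover about its vertical pivot, rad: 0 = fully shut against its stop, over the mouth; grows to 2.75 as it swings open counter-clockwise seen from above, via the magazine's -y side. Starts at 2.0 to 2.6; stays where left; 0.6 N at the knob moves it. Disc 49 mm wide, 4 mm thick, 76 to 80 mm above the worktop, on an 18 mm arm; disc and knob centre 36 mm from the pivot
- cover_knob (a point): middle of the cover's black round upright knob, 14 mm diameter, 24 mm high (80 to 104 mm above the worktop); this point is 92 mm above the worktop
- cover_pivot (a point): the pivot axis of the cover, at the level of the cover's top (80 mm above the worktop); the pivot's head stands 4 mm higher
- thick_ring_center (a point): plain aluminium ring, 36 mm outside diameter, 18 mm hole, 20 mm thick, lying flat and loose on the worktop; centre of the ring, half-way up. It goes into the tube first
- thin_ring_center (a point): plain aluminium ring, 36 mm outside diameter, 18 mm hole, 14 mm thick, lying flat and loose on the worktop; centre of the ring, half-way up. It goes in last, on top
- stored_ring_center (a point): the ring already lying on the floor of the tube, plain aluminium ring, 36 mm outside diameter, 18 mm hole, 20 mm thick; centre of the ring, half-way up (20 mm above the worktop). It stays there
- wide_ring_center (a point): bystander: wider aluminium ring, 52 mm outside diameter, 30 mm hole, 14 mm thick, lying loose on the worktop; does not fit the tube; centre of the ring. The thick, thin and wide rings may lie in any order in three places, one left and two right of the magazine
- screw_tin: bystander: round tin, 54 mm diameter, 21 mm high, loose near the front edge right of the magazine; origin at the centre of its underside
- track_rubber: bystander: small brown abrasive block, 23x52x13 mm, loose at the back left of the magazine; origin at the centre of its underside
Mind the look-alikes: they are no part of the job. What is shaped like the part that bears thick_ring_center but yellow is not meant.

How it is judged:
On the way, in this order (a step that is already met when the one before it is completed fails the run):
1. the loose thick ring lies flat in the tube on the ring already there (horizontal distance between thick_ring_center and tube_mouth below 0.003 m and angle between the z axis of thick_ring_center and the z axis of magazine, either way round below 0.1 rad and z of thick_ring_center in the frame of magazine between 0.037 and 0.043 m), for 0.2 s.
2. the thin ring lies flat on top of the column in the tube (horizontal distance between thin_ring_center and tube_mouth below 0.003 m and angle between the z axis of thin_ring_center and the z axis of magazine, either way round below 0.1 rad and z of thin_ring_center in the frame of magazine between 0.054 and 0.06 m), for 0.2 s.
At the end, for the whole second after the job is handed in: From the bottom up, the stored thick ring, the other thick ring and the thin ring lie in the tube, each on the tube's axis within 3 mm, flat within 0.1 rad and within 3 mm of its height in a closed-up column; the cover is shut to within 0.12 rad, all this lasting through the final second (all of step 1 and all of step 2 and horizontal distance between stored_ring_center and tube_mouth below 0.003 m and angle between the z axis of stored_ring_center and the z axis of magazine, either way round below 0.1 rad and z of stored_ring_center in the frame of magazine between 0.017 and 0.023 m and value of joint cover below 0.12 rad); the robot touches nothing.
It fails at once if the wider ring is pushed more than 30 mm from its place (distance of wide_ring_center from where it was at the start of the episode above 0.03 m).
It fails at once if the screw tin is pushed more than 30 mm from its place (distance of screw_tin from where it was at the start of the episode above 0.03 m).
It fails at once if the abrasive block is pushed more than 30 mm from its place (distance of track_rubber from where it was at the start of the episode above 0.03 m).
It also fails if it takes over 64 s, if anything falls off the work surface, if the arm or the gripper's body presses on something with over 40 N, if the wrist force passes 120 N, or if a joint passes its speed limit or range.

### The arm

A 7-joint arm with a two-finger parallel gripper is mounted at the origin on a cart in front of the work surface, level with it; the furniture and walls round the work are solid. World frame = base frame: x ahead of the robot, y to its left, z up, the work surface at z = 0. Lengths are in m, angles in rad, forces in N, time in s.
With the tool pointing down it reaches from about 0.425 to 0.875 m from the base axis. Payload 8.4 kg.
Tool frame: the origin (TCP) lies between the finger pads; the fingertips stand 22 mm ahead of it and the grasp point (between the pads) lies 3 mm ahead of it; z points along the fingers, y is the direction in which the jaws open and shut (so a half turn about z gives the same grasp; the last joint's range is limited). The gripper opens to 87 mm and grips with 3 to 60 N. Pads are 19 mm wide; open, the fingers measure 117 mm over their backs; the gripper's body (75 mm by 190 mm) begins 51 mm behind the grasp point.
Start: joints at [-1.441, 0.333, 0.04, 1.465, -0.013, 1.343, -0.059], TCP at [0.147, 0.633, 0.245] pointing down, gripper open.
Joint ranges: [-2.58, 2.58], [-0.38, 2.09], [-1.3, 1.39], [0.25, 2.4], [-1.5, 4.64], [0.08, 2.09], [-2.65, 2.65]. Speed limits (rad/s): [2.22, 2.22, 2.79, 2.79, 3.14, 3.14, 3.14].

### API

Orientations are given as a unit quaternion [w, x, y, z].
In Python, from station import manip, kin, camera, camera_model, workorder gives the robot as it stands. Calls block until the motion is done:
- manip.move_to(position, orientation): joint-space move of the TCP to a pose.
- manip.movel(position, attitude=None, feed=0.15, f_stop=None): straight line of the TCP; attitude=None keeps the orientation; feed is the mean speed in m/s. With f_stop (N) it stops when the force on the tool has changed by that much, and returns True; else False.
- manip.move_joints(angles): joint-space move.
- manip.set_gripper(opening): finger opening in m; the grip force is fixed at half the most; returns when the fingers have stopped.
- manip.sleep(seconds).
- kin.inverse_kinematics(position, orientation): joint angles nearest the present ones, or None.
- camera(name): name is "scene" or "side" or "wrist"; returns the picture (400x640x3 uint8, blue, green, red); there is no depth.
- camera_model(name): a dict with "K" (3x3 intrinsics, pixels), "origin" and "orientation" of the camera in the world; the wrist camera has in their place "mount" (4x4, takes a point from camera to tool coordinates, whose origin is the TCP and whose axes are the flange's). Camera axes: x right, y down, z forward; pixel columns grow to the right and rows downward; lengths in m; the calibration is good to about 2 mm. A picture is of the moment at which its call begins: read the wrist's pose just before it. camera_model takes no time and is no camera call.
A pose or a line that the arm cannot do raises manip.PlanningError and nothing moves.
- workorder.finish_job(): hands the job in, once; it reports no verdict.
Readings, each from a call of its own:
- manip.get_clock(): time.
- manip.get_joint_positions(): joint angles.
- manip.get_qd(): joint speeds.
- manip.get_joint_efforts(): joint torques, N m.
- manip.get_tcp_pos(): TCP position.
- manip.get_tool_rot(): TCP orientation.
- manip.get_ft_force(): force on the tool from outside, world axes, zero at the start.
- manip.get_torque(): the same for the moment, N m.
- manip.get_grip_width(): finger opening in m.
Only numpy, scipy, OpenCV 4.12 (cv2) and the standard library are available. Lean on these libraries where they do the work, as an engineer would, in place of code of your own. Each camera call takes 0.05 s, during which the arm holds its last target.

## Working session

There is one attempt and no reset: what is moved stays moved. The work goes in short steps, each a Python script; the robot and the scene stay as the last script left them, time stands still between calls to the robot, and variables do not carry over. Pictures are saved under pics/ and viewed, and the job is handed in when it is done.

```bash
ls; mkdir -p pics; python3 - <<'E'
from station import manip, camera, camera_model
import cv2
for n in ["scene","side","wrist"]:
    if n=="wrist": print(manip.get_tcp_pos(),manip.get_tool_rot())
    cv2.imwrite(f"pics/{n}0.png",camera(n)); print(n,camera_model(n))
print(manip.get_clock())
E
```

```text
pics
scene {'K': array([[435.15717308,   0.        , 320.6269842 ],
       [  0.        , 435.15717308, 197.99024338],
       [  0.        ,   0.        ,   1.        ]]), 'origin': array([-0.26859136, -0.49402582,  0.96203774]), 'orientation': array([-0.3336076 ,  0.79852192, -0.46331844,  0.19080024])}
side {'K': array([[380.02723915,   0.        , 318.50054363],
       [  0.        , 380.02723915, 192.33801052],
       [  0.        ,   0.        ,   1.        ]]), 'origin': array([0.36848857, 0.74653656, 0.61090553]), 'orientation': array([ 0.03478757, -0.07319878,  0.87238398, -0.48205596])}
[0.14735345 0.63269706 0.2437595 ] [-3.86448910e-05  1.14143068e-01  9.93464070e-01 -7.07208348e-04]
wrist {'K': array([[331.59754117,   0.        , 324.81522217],
       [  0.        , 331.59754117, 201.75407133],
       [  0.        ,   0.        ,   1.        ]]), 'mount': array([[ 1.94836750e-04, -9.62628018e-01, -2.70826994e-01,
         7.51348987e-02],
       [ 9.99999802e-01,  3.49776478e-04, -5.23832296e-04,
        -5.56229962e-05],
       [ 5.98984557e-04, -2.70826838e-01,  9.62627895e-01,
        -1.40248042e-01],
       [ 0.00000000e+00,  0.00000000e+00,  0.00000000e+00,
         1.00000000e+00]])}
0.15
```

View pics/scene0.png

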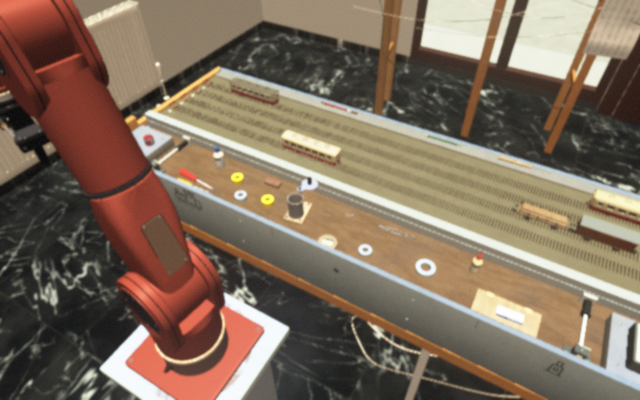

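View pics/side0.png

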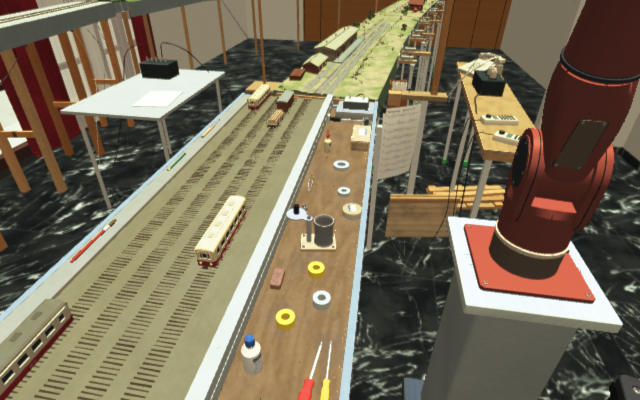

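View pics/wrist0.png

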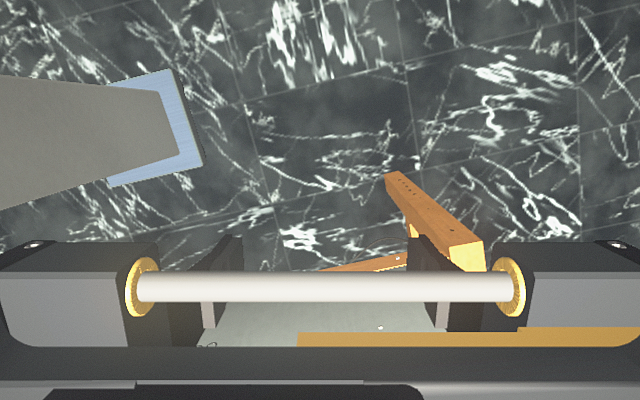

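```bash
python3 - <<'E'
import cv2,numpy as np
a=cv2.imread("pics/scene0.png"); b=cv2.imread("pics/side0.png")
A=cv2.resize(a[165:285,215:445],None,fx=3.4,fy=3.4,interpolation=cv2.INTER_CUBIC)
B=cv2.resize(b[150:340,255:375],None,fx=3.1,fy=3.1,interpolation=cv2.INTER_CUBIC)
cv2.imwrite("pics/sceneC.png",A);cv2.imwrite("pics/sideC.png",B)
E
```

```text
(no output)
```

View pics/sceneC.png

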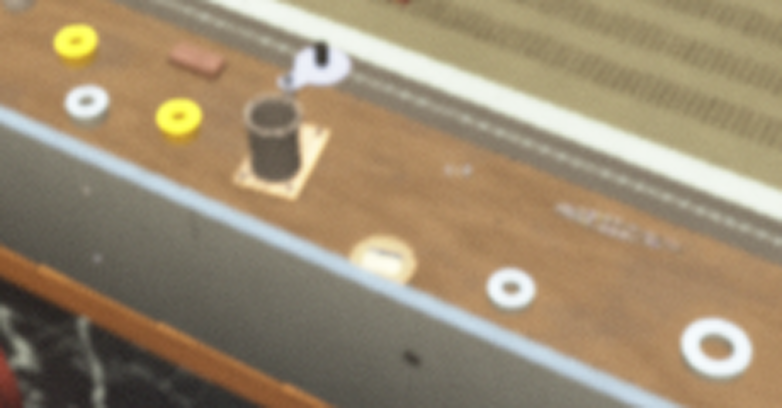

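View pics/sideC.png

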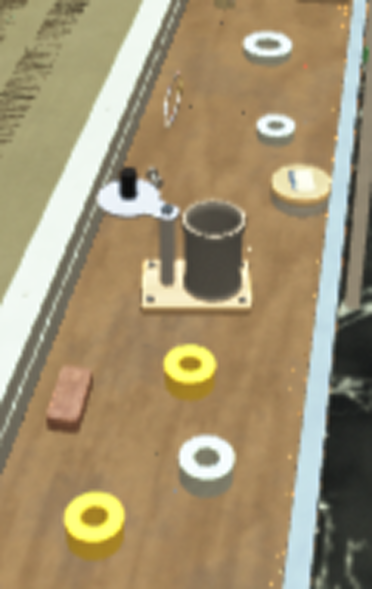

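```bash
cat > h.py <<'E'
import numpy as np, cv2
from scipy.spatial.transform import Rotation as R
def Rq(q): return R.from_quat([q[1],q[2],q[3],q[0]]).as_matrix()
def qm(M):
    x,y,z,w=R.from_matrix(M).as_quat(); return np.array([w,x,y,z])
def ray(K,Rm,o,uv):
    d=Rm@np.linalg.inv(K)@np.array([uv[0],uv[1],1.]); return o,d/np.linalg.norm(d)
def cam(cm,pos=None,q=None):
    if "origin" in cm: return cm["K"],Rq(cm["orientation"]),np.array(cm["origin"])
    M=cm["mount"];Rt=Rq(q); return cm["K"],Rt@M[:3,:3],Rt@M[:3,3]+pos
def tri(c1,uv1,c2,uv2):
    o1,d1=ray(*c1,uv1);o2,d2=ray(*c2,uv2)
    A=np.stack([d1,-d2],1);t=np.linalg.lstsq(A,o2-o1,rcond=None)[0]
    p,q=o1+t[0]*d1,o2+t[1]*d2
    return (p+q)/2,np.linalg.norm(p-q)
def onz(c,uv,z):
    o,d=ray(*c,uv);return o+d*(z-o[2])/d[2]
def proj(c,p):
    K,Rm,o=c;x=K@(Rm.T@(np.asarray(p)-o));return x[:2]/x[2]
def down(yaw): # tool x axis at yaw in the plane, z down
    c,s=np.cos(yaw),np.sin(yaw)
    return np.array([[c,s,0],[s,-c,0],[0,0,-1.]])
E
python3 - <<'E'
from h import *
from station import camera_model
s=cam(camera_model("scene"));d=cam(camera_model("side"))
for n,a,b in [("left",(240.6,194.7),(321.8,297.4)),("right",(365.3,249.4),(343.7,190.6)),("wide",(425.6,267.1),(341.5,164.2)),("mouth",(295.3,198.2),(324,220.6)),("knobtop",(309.5,178),(296.3,205)),("pivot",(299.5,189.3),(309.5,218))]:
    p,e=tri(s,a,d,b);print(n,p.round(4),e.round(4),np.hypot(*p[:2]).round(3))
E
```

```text
left [0.4444 0.2082 0.0155] 0.0019 0.491
right [ 0.4451 -0.2212  0.0097] 0.0028 0.497
wide [ 0.4702 -0.3873  0.01  ] 0.0029 0.609
mouth [0.4695 0.02   0.0704] 0.0026 0.47
knobtop [0.5376 0.0112 0.1008] 0.0007 0.538
pivot [0.5029 0.0254 0.0769] 0.0006 0.504
```

```bash
python3 - <<'E'
from h import *
from station import camera_model,kin
cm=camera_model("wrist")
print(proj(cam(cm,np.zeros(3),qm(down(0))),[0,0,-.003]))
for yaw in (0.15,0.15+np.pi):
  for P in ([.45,.15,.25],[.55,.12,.25],[.46,.02,.25],[.56,.0,.25],[.55,-.1,.25],[.46,-.1,.25]):
    q=qm(down(yaw));c=cam(cm,np.array(P),q)
    j=kin.inverse_kinematics(P,q)
    print(round(yaw,2),P,[proj(c,x).round() for x in ([.444,.208,.02],[.47,.02,.074],[.503,.025,.08],[.445,-.221,.014])],None if j is None else np.round(j,2))
E
```

```text
[325.08090429 272.01928174]
0.15 [0.45, 0.15, 0.25] [array([274., 175.]), array([459., 188.]), array([466., 155.]), array([630., 226.])] [-1.02 -0.06  0.59  1.89  0.04  1.3  -1.87]
0.15 [0.55, 0.12, 0.25] [array([240., 251.]), array([407., 275.]), array([411., 248.]), array([576., 295.])] [-0.96  0.18  0.76  1.7  -0.13  1.31 -1.6 ]
0.15 [0.46, 0.02, 0.25] [array([158., 166.]), array([327., 178.]), array([327., 144.]), array([523., 218.])] [-0.95 -0.13  0.76  1.93  0.09  1.31 -1.64]
0.15 [0.56, 0.0, 0.25] [array([140., 245.]), array([293., 268.]), array([292., 241.]), array([483., 290.])] [-0.9   0.2   0.95  1.72 -0.16  1.31 -1.34]
0.15 [0.55, -0.1, 0.25] [array([ 55., 226.]), array([198., 246.]), array([192., 217.]), array([408., 272.])] [-0.87  0.25  1.16  1.72 -0.24  1.32 -1.09]
0.15 [0.46, -0.1, 0.25] [array([ 49., 150.]), array([203., 160.]), array([197., 124.]), array([425., 204.])] [-1.06 -0.2   1.08  1.91  0.18  1.33 -1.45]
3.29 [0.45, 0.15, 0.25] [array([376., 180.]), array([191., 188.]), array([192., 223.]), array([ -6., 122.])] [-0.94 -0.06  0.51  1.89  0.03  1.3   1.28]
3.29 [0.55, 0.12, 0.25] [array([422.,  92.]), array([229.,  87.]), array([230., 125.]), array([12., 28.])] [-0.83  0.16  0.61  1.7  -0.1   1.31  1.52]
3.29 [0.46, 0.02, 0.25] [array([489., 188.]), array([324., 198.]), array([324., 232.]), array([113., 131.])] [-0.98 -0.14  0.79  1.93  0.1   1.31  1.49]
3.29 [0.56, 0.0, 0.25] [array([534., 100.]), array([362.,  96.]), array([361., 134.]), array([130.,  36.])] [-0.86  0.19  0.9   1.71 -0.15  1.31  1.79]
3.29 [0.55, -0.1, 0.25] [array([620., 124.]), array([466., 124.]), array([464., 161.]), array([226.,  62.])] [-0.89  0.26  1.18  1.72 -0.25  1.32  2.06]
3.29 [0.46, -0.1, 0.25] [array([590., 203.]), array([442., 215.]), array([441., 248.]), array([221., 147.])] [-1.12 -0.23  1.12  1.91  0.21  1.34  1.66]
```

```bash
cat >> h.py <<'E'
def ikr(kin,manip,P,M):
    """IK keeping the present arm plane: rotate target about base z to the present TCP azimuth, then shift j1."""
    p=np.array(manip.get_tcp_pos());P=np.array(P)
    d=np.arctan2(p[1],p[0])-np.arctan2(P[1],P[0])
    Z=R.from_euler('z',d).as_matrix()
    j=kin.inverse_kinematics(Z@P,qm(Z@M))
    if j is None: return None
    j=np.array(j);j[0]+=d;return j
def shot(manip,camera,camera_model,name):
    import json
    pos=manip.get_tcp_pos();q=manip.get_tool_rot();im=camera("wrist")
    cv2.imwrite(f"pics/{name}.png",im)
    json.dump([list(map(float,pos)),list(map(float,q))],open(f"pics/{name}.json","w"))
    return im,cam(camera_model("wrist"),np.array(pos),q)
def load(camera_model,name):
    import json
    p,q=json.load(open(f"pics/{name}.json"));return cam(camera_model("wrist"),np.array(p),np.array(q))
E
python3 - <<'E'
from h import *
from station import camera_model,kin,manip,camera
M=down(0.15)
for i,P in enumerate(([.46,.11,.24],[.46,-.06,.24])):
    j=ikr(kin,manip,P,M);print(np.round(j,2))
    manip.move_joints(list(j));print(manip.get_tcp_pos(),manip.get_clock())
    shot(manip,camera,camera_model,f"w{i+1}")
E
```

```text
[-0.51 -0.03  0.18  1.89  0.01  1.28 -1.75]
[0.45997437 0.11082326 0.24000261] 2.3333
[-0.15 -0.05  0.18  1.91  0.01  1.28 -1.4 ]
[ 0.46010798 -0.05969077  0.23999173] 3.1
```

View pics/w1.png

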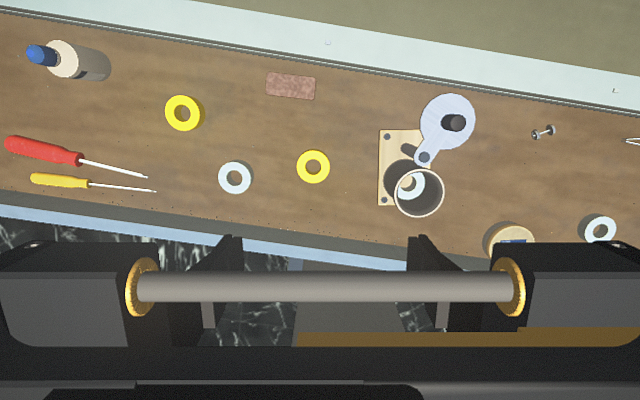

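View pics/w2.png

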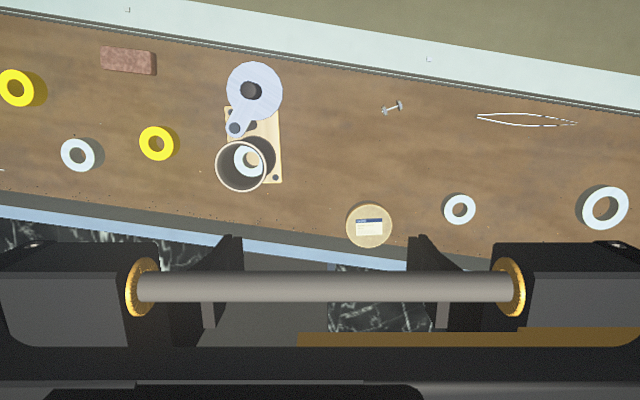

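Scene so far. Candidates for the thick ring are: metal ring left (w1 235,177), metal ring right (w2 460,208), wide metal ring (w2 605,208), and yellow look-alikes (w1 182,113 and 313,166). The left metal ring is the taller one. I'll check it in close crops.

```bash
python3 - <<'E'
import cv2,numpy as np
def crop(f,u,v,r=24): 
    im=cv2.imread(f"pics/{f}.png");return cv2.resize(im[v-r:v+r,u-r:u+r],(264,264),interpolation=cv2.INTER_CUBIC)
t=np.vstack([np.hstack([crop("w1",235,177),crop("w1",600,230),crop("w1",419,190,36)]),np.hstack([crop("w2",78,154),crop("w2",460,208),crop("w2",243,164,36)])])
cv2.imwrite("pics/crops.png",t)
E
```

```text
(no output)
```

View pics/crops.png

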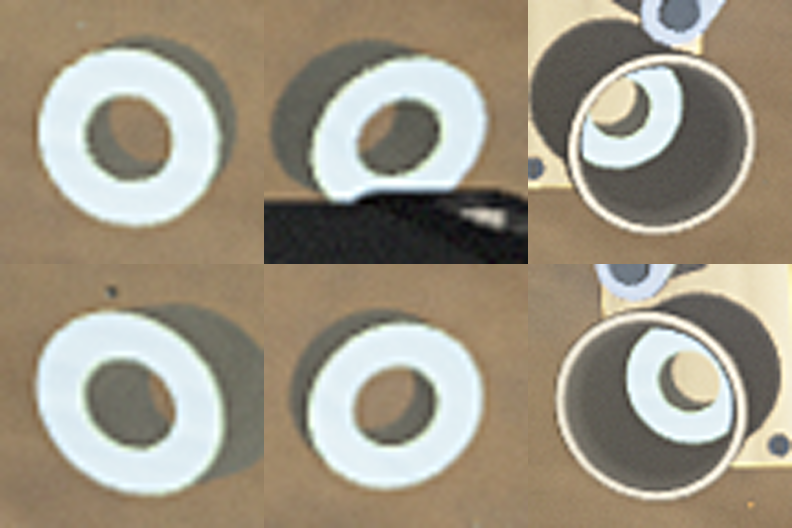

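```bash
cat >> h.py <<'E'
def blob(im,u,v,r,thr=200,up=6,channel_min=True):
    c=cv2.resize(im[v-r:v+r,u-r:u+r],None,fx=up,fy=up,interpolation=cv2.INTER_CUBIC)
    m=(c.min(2)>thr).astype(np.uint8)
    n,l,s,_=cv2.connectedComponentsWithStats(m)
    # component with the largest bounding box near the middle
    best=max(range(1,n),key=lambda i:s[i,2]*s[i,3])
    cs,_=cv2.findContours((l==best).astype(np.uint8),cv2.RETR_EXTERNAL,cv2.CHAIN_APPROX_NONE)
    k=cv2.convexHull(max(cs,key=len))
    e=cv2.fitEllipse(k)
    return (e[0][0]+.5)/up-.5+u-r,(e[0][1]+.5)/up-.5+v-r,e[1][0]/up,e[1][1]/up
E
python3 - <<'E'
from h import *
from station import camera_model
I={k:cv2.imread(f"pics/{k}.png") for k in("w1","w2")};C={k:load(camera_model,k) for k in I}
for n,a,b,r,t in [("thick",(235,177),(78,154),24,190),("thin",(600,226),(460,208),24,190),("mouth",(419,193),(243,164),30,170)]:
    A=blob(I["w1"],*a,r,t);B=blob(I["w2"],*b,r,t)
    p,e=tri(C["w1"],A[:2],C["w2"],B[:2]);print(n,np.round(A,1),np.round(B,1),p.round(4),e.round(4))
    K=C["w2"][0][0,0]
    print("  major diam mm",[ (max(x[2:])*((c[1].T@(p-c[2]))[2])/K*1e3).round(1) for x,c in((A,C["w1"]),(B,C["w2"]))])
for n,a,b in [("knob",(455.5,122),(251,89)),("pivot",(424,157),(235,128))]:
    p,e=tri(C["w1"],a,C["w2"],b);print(n,p.round(4),e.round(4))
t=[]
for f,u,v in(("w1",445,125),("w2",250,95)):
    t.append(cv2.resize(I[f][v-45:v+45,u-45:u+45],(400,400),interpolation=cv2.INTER_CUBIC))
cv2.imwrite("pics/knob.png",np.hstack(t))
E
```

```text
thick [233.9 177.5  30.8  33.4] [ 77.1 154.8  29.7  36.4] [0.4441 0.2104 0.0195] 0.0
  major diam mm [np.float64(37.0), np.float64(39.5)]
thin [600.1 230.4  26.1  33. ] [459.4 209.3  28.5  32.3] [ 0.4447 -0.2191  0.014 ] 0.0001
  major diam mm [np.float64(38.8), np.float64(37.3)]
mouth [419.  192.8  47.6  51.7] [240.1 166.2  49.5  53. ] [0.4694 0.0217 0.0741] 0.0
  major diam mm [np.float64(49.2), np.float64(49.3)]
knob [0.5382 0.0129 0.0966] 0.0005
pivot [0.5041 0.0272 0.0814] 0.0
```

View pics/knob.png

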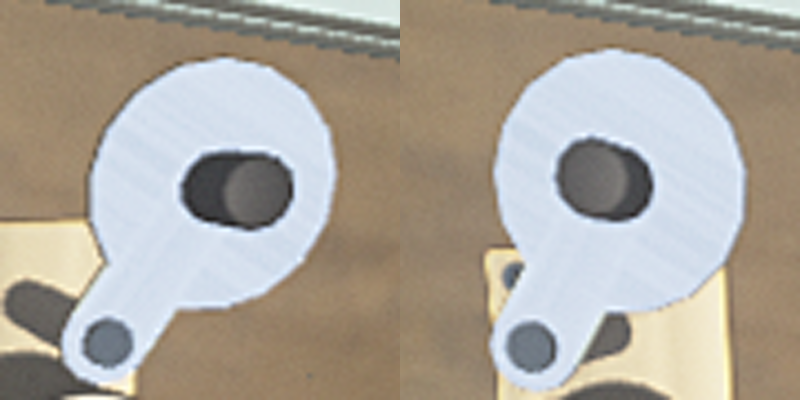

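```bash
python3 - <<'E'
from h import *
from station import camera_model,kin,manip,camera
C={k:load(camera_model,k) for k in("w1","w2")}
for n,a,b in [("knobtop",(458.3,123.2),(248.4,90.1)),("pivot",(424.3,157),(234.5,127.9))]:
    p,e=tri(C["w1"],a,C["w2"],b);print(n,p.round(4),e.round(4))
print("yellow",onz(C["w1"],(313,166),.02))
yaw=np.arctan2(.0055,.0347);M=down(yaw)
T=np.array([.4441,.2104])
manip.set_gripper(.052)
j=ikr(kin,manip,[*T,.13],M);manip.move_joints(list(j))
shot(manip,camera,camera_model,"w3")
print(manip.get_tcp_pos(),manip.get_joint_positions(),manip.get_clock())
E
```

```text
knobtop [0.5372 0.0133 0.104 ] 0.0001
pivot [0.5043 0.0273 0.0826] 0.0
yellow [0.47023075 0.12562515 0.02      ]
[0.44510052 0.20898965 0.13062568] [-0.6987342   0.10571076  0.17950319  1.99016696 -0.02138008  1.04651998
 -1.9255701 ] 5.2
```

View pics/w3.png

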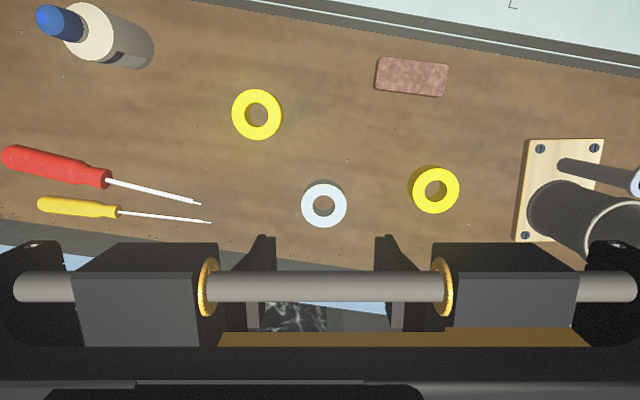

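```bash
python3 - <<'E'
from h import *
from station import camera_model,kin,manip,camera
im=cv2.imread("pics/w3.png");c=load(camera_model,"w3");A=blob(im,324,205,34,190);p=onz(c,A[:2],.0195);print(A,p)
manip.movel([p[0],p[1],.033],qm(down(np.arctan2(.0055,.0347))),feed=.12)
manip.sleep(.15);print(manip.get_tcp_pos())
manip.set_gripper(.02);manip.sleep(.1);print("w",manip.get_grip_width())
q=manip.get_tcp_pos()
print(manip.movel([q[0],q[1],.16],feed=.2),manip.get_grip_width(),manip.get_clock())
shot(manip,camera,camera_model,"w4");cv2.imwrite("pics/side4.png",camera("side"))
E
```

```text
(323.33419545491535, 205.26047007242838, 43.61172993977865, 45.372660319010414) [0.44433534 0.21046762 0.0195    ]
[0.44485413 0.21075562 0.03377155]
w 0.03422951785246274
False 0.034010105772099404 7.675
```

View pics/w4.png

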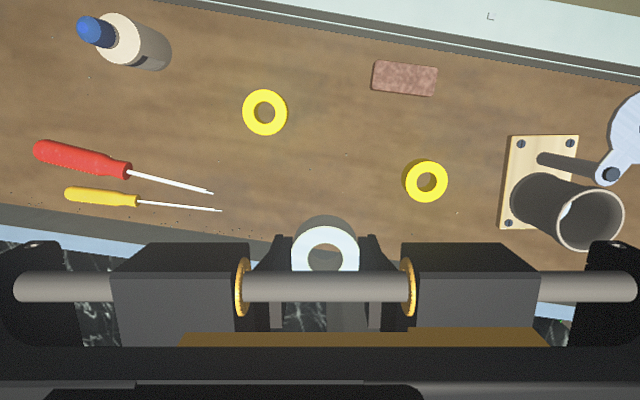

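```bash
cat >> h.py <<'E'
def overlay(im,c,circs):
    im=cv2.resize(im,None,fx=3,fy=3,interpolation=cv2.INTER_CUBIC)
    for ctr,r,col in circs:
        pts=[proj(c,np.array(ctr)+r*np.array([np.cos(t),np.sin(t),0])) for t in np.linspace(0,6.283,80)]
        cv2.polylines(im,[np.int32((np.array(pts)+.5)*3-.5)],True,col,1)
    return im
E
python3 - <<'E'
from h import *
from station import camera_model
import json
im=cv2.imread("pics/w4.png");c=load(camera_model,"w4");p,q=json.load(open("pics/w4.json"));p=np.array(p);print(p)
o=overlay(im,c,[(p+[0,0,-.013],.018,(0,0,255)),(p+[0,0,-.013],.009,(0,0,255))])
cv2.imwrite("pics/o4.png",o[580:960,700:1240])
E
```

```text
[0.44381613 0.21015889 0.15884269]
```

View pics/o4.png

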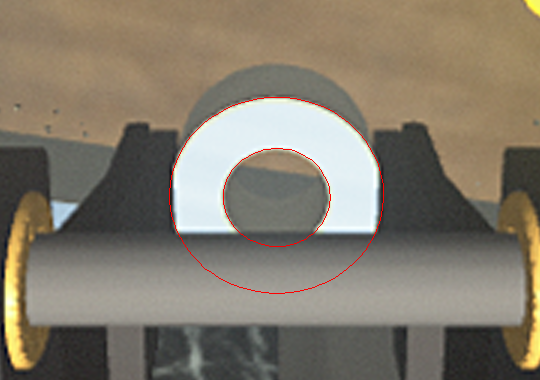

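```bash
python3 - <<'E'
from h import *
from station import camera_model,kin,manip,camera
yaw=np.arctan2(.0055,.0347);M=down(yaw);T=[.4694,.0217]
j=ikr(kin,manip,[*T,.16],M);manip.move_joints(list(j));manip.sleep(.2)
print(manip.get_tcp_pos(),manip.get_grip_width())
print(manip.movel([*T,.125],qm(M),feed=.1));manip.sleep(.2)
print(manip.get_tcp_pos(),manip.get_ft_force(),manip.get_clock())
shot(manip,camera,camera_model,"w5");cv2.imwrite("pics/side5.png",camera("side"));cv2.imwrite("pics/scene5.png",camera("scene"))
a=cv2.imread("pics/side5.png")[170:260,270:380];b=cv2.imread("pics/scene5.png")[150:240,250:360]
cv2.imwrite("pics/both5.png",np.hstack([cv2.resize(x,None,fx=3.6,fy=3.6,interpolation=cv2.INTER_CUBIC) for x in(a,b)]))
E
```

```text
[0.46935818 0.02314157 0.15980013] 0.03405993166729737
False
[0.46988913 0.02181889 0.12569257] [-0.42504867  0.19532553 -0.01243982] 9.4583
```

View pics/both5.png

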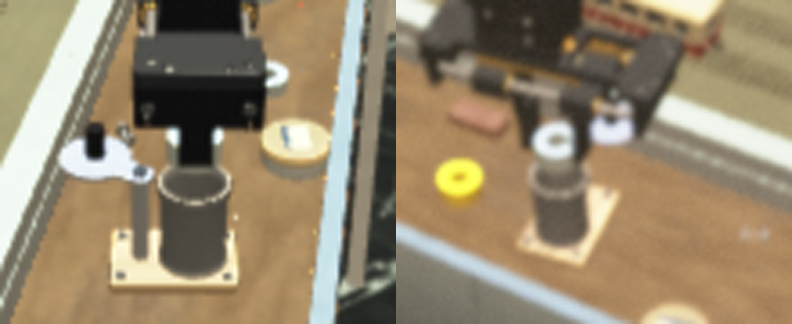

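View pics/w5.png

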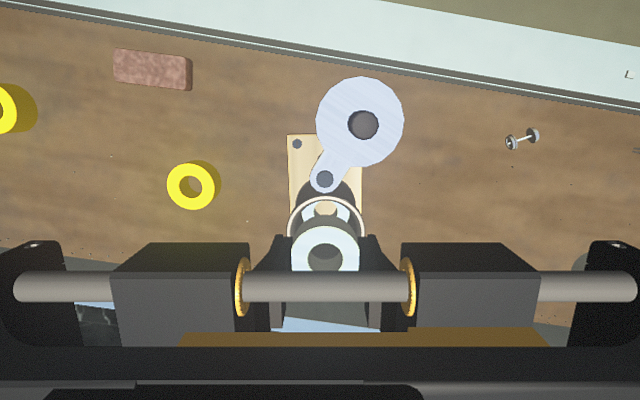

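```bash
python3 - <<'E'
from h import *
from station import camera_model,kin,manip,camera
M=down(np.arctan2(.0055,.0347));T=[.4694,.0217]
f0=np.array(manip.get_ft_force())
hit=manip.movel([*T,.0965],qm(M),feed=.06,f_stop=10);manip.sleep(.25)
print(hit,manip.get_tcp_pos(),np.array(manip.get_ft_force())-f0,manip.get_torque(),manip.get_clock())
c=load(camera_model,"w5")
o=overlay(cv2.imread("pics/w5.png"),c,[([*T,.074],.0245,(0,0,255))]);cv2.imwrite("pics/o5.png",o[500:900,700:1260])
E
```

```text
True [0.46878494 0.02162945 0.0958227 ] [-2.98091044 -0.7262083   7.42062188] [-0.13306705  0.53699241  0.00290407] 10.3583
```

View pics/o5.png

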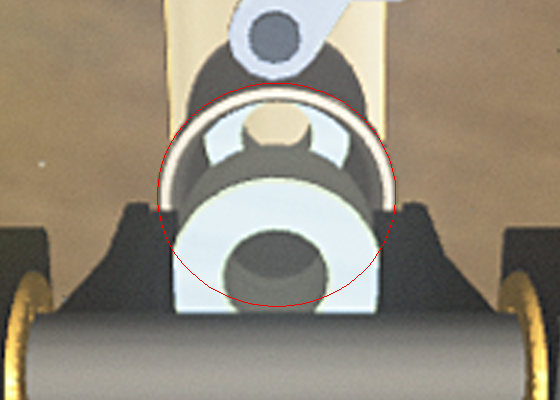

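```bash
python3 - <<'E'
from h import *
from station import camera_model,kin,manip,camera
M=down(np.arctan2(.0055,.0347));T=[.4688,.0217]
manip.movel([*T,.0980],qm(M),feed=.05);manip.sleep(.15)
print(manip.get_tcp_pos(),manip.get_ft_force())
manip.set_gripper(.046);manip.sleep(.3);print(manip.get_grip_width())
manip.movel([*T,.15],qm(M),feed=.2)
P=[.4505,.0217-.003,.22]
manip.move_joints(list(ikr(kin,manip,P,M)));manip.sleep(.1)
im,c=shot(manip,camera,camera_model,"w6");print(manip.get_clock())
u,v=map(int,proj(c,[.469,.0217,.06]));print(u,v)
cv2.imwrite("pics/c6.png",cv2.resize(im[v-50:v+50,u-60:u+60],None,fx=5,fy=5,interpolation=cv2.INTER_CUBIC))
E
```

```text
[0.4685435  0.0216653  0.09760061] [-0.32004372 -0.32099127  0.00850365]
0.0460415183126818
12.5667
324 169
```

View pics/c6.png

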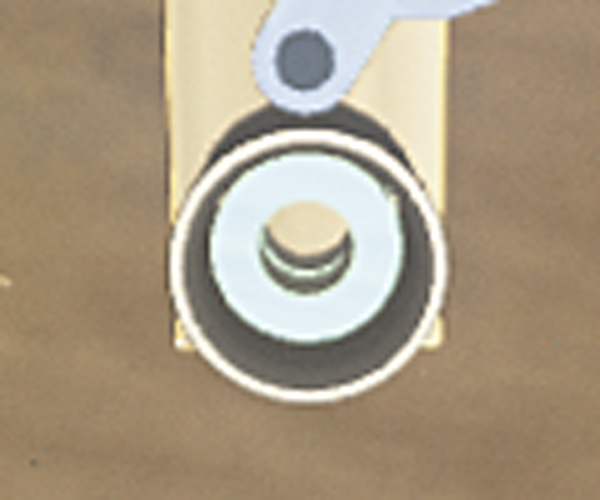

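```bash
python3 - <<'E'
from h import *
from station import camera_model
im=cv2.imread("pics/w6.png");c=load(camera_model,"w6")
A=blob(im,325,171,32,170);print("mouth",np.round(A,1),onz(c,A[:2],.074))
u,v=map(int,proj(c,[.469,.0217,.05]));B=blob(im,325,168,22,190);print("ring",np.round(B,1),onz(c,B[:2],.05))
for z in(.05,.06):
    p=[proj(c,[.469+.018*np.cos(t),.0217+.018*np.sin(t),z]) for t in np.linspace(0,6.28,60)]
    print(z,cv2.fitEllipse(np.float32(p)))
# thin
w2=load(camera_model,"w2");im=cv2.imread("pics/w2.png");A=blob(im,460,208,24,190);print(onz(w2,A[:2],.014))
E
```

```text
mouth [328.5 168.4  55.6  68.6] [0.47267698 0.01917955 0.074     ]
ring [324.8 167.9  37.4  38.2] [0.46846442 0.02172163 0.05      ]
0.05 ((324.9343566894531, 167.0174102783203), (37.92491912841797, 38.29324722290039), 89.42357635498047)
0.06 ((324.94415283203125, 168.9047393798828), (39.07064437866211, 39.51252365112305), 89.47564697265625)
[ 0.44472184 -0.21908862  0.014     ]
```

```bash
python3 - <<'E'
from h import *
from station import camera_model,kin,manip,camera
M=down(np.arctan2(.0055,.0347));T=[.4447,-.2191]
print("tin",onz(load(camera_model,"w2"),(369,225),.021))
manip.set_gripper(.052)
manip.move_joints(list(ikr(kin,manip,[*T,.12],M)));manip.sleep(.2)
im,c=shot(manip,camera,camera_model,"w7");u,v=map(int,proj(c,[*T,.014]))
A=blob(im,u,v,30,190);p=onz(c,A[:2],.014);print(u,v,np.round(A,1),p,manip.get_clock())
cv2.imwrite("pics/c7.png",im)
if np.hypot(*(p[:2]-T))<.003:
    manip.movel([p[0],p[1],.030],qm(M),feed=.12);manip.sleep(.3);print(manip.get_tcp_pos())
    manip.set_gripper(.02);manip.sleep(.15);g=manip.get_tcp_pos();print(g,"w",manip.get_grip_width())
    manip.movel([g[0],g[1],.16],feed=.2);manip.sleep(.15);print(manip.get_grip_width(),manip.get_tcp_pos(),manip.get_clock())
    im,c=shot(manip,camera,camera_model,"w8")
    q=np.array(manip.get_tcp_pos())
    o=overlay(im,c,[(q+[0,0,-.0165],.018,(0,0,255)),(q+[0,0,-.0165],.009,(0,0,255))])
    cv2.imwrite("pics/o8.png",o[580:960,700:1240])
E
```

```text
tin [ 0.41253976 -0.11800556  0.021     ]
326 207 [326.8 207.7  44.1  46. ] [ 0.44483578 -0.21932257  0.014     ] 14.2667
[ 0.44514302 -0.21943814  0.03046907]
[ 0.44484539 -0.21930895  0.0299987 ] w 0.03343122946507681
0.03387034749548348 [ 0.44404336 -0.21898273  0.15849861] 17.0583
```

View pics/o8.png

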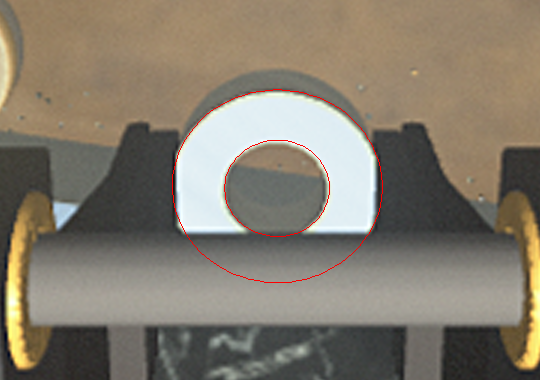

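View pics/w8.png

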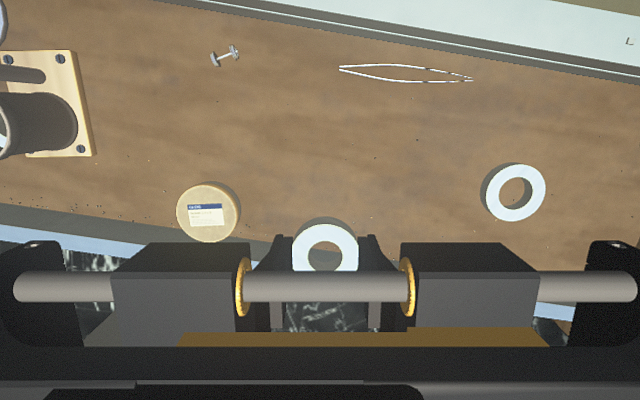

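```bash
python3 - <<'E'
from h import *
from station import camera_model,kin,manip,camera
M=down(np.arctan2(.0055,.0347));T=[.4686,.0217]
manip.move_joints(list(ikr(kin,manip,[*T,.16],M)));manip.sleep(.2)
manip.movel([*T,.12],qm(M),feed=.1);manip.sleep(.2);print(manip.get_tcp_pos())
f0=np.array(manip.get_ft_force())
hit=manip.movel([*T,.0968],qm(M),feed=.05,f_stop=8);manip.sleep(.3)
print(hit,manip.get_tcp_pos(),np.array(manip.get_ft_force())-f0,manip.get_grip_width(),manip.get_clock())
shot(manip,camera,camera_model,"w9")
a=camera("side")[170:260,270:380];b=camera("scene")[150:240,250:360]
cv2.imwrite("pics/both9.png",np.hstack([cv2.resize(x,None,fx=3.6,fy=3.6,interpolation=cv2.INTER_CUBIC) for x in(a,b)]))
E
```

```text
[0.46907905 0.02177575 0.1206845 ]
True [0.4680409  0.02167017 0.09589247] [-1.01309878 -0.45103445  7.09159171] 0.03385648717815142 19.825
```

View pics/w9.png

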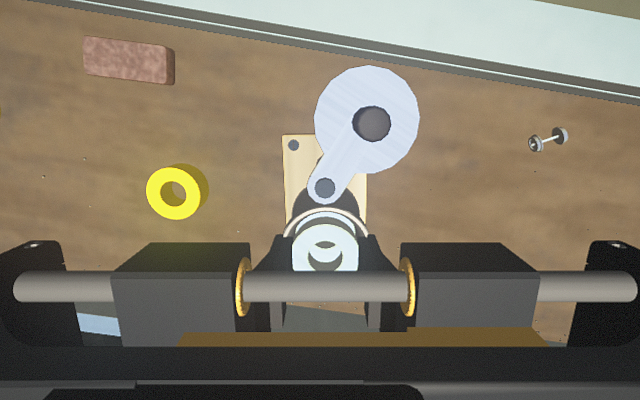

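```bash
python3 - <<'E'
from h import *
from station import camera_model,kin,manip,camera
M=down(np.arctan2(.0055,.0347));T=[.4686,.0217]
manip.movel([*T,.0972],qm(M),feed=.05);manip.sleep(.25)
print(manip.get_tcp_pos(),manip.get_ft_force())
manip.set_gripper(.046);manip.sleep(.3)
manip.movel([*T,.15],qm(M),feed=.2)
manip.move_joints(list(ikr(kin,manip,[.4505,.019,.22],M)));manip.sleep(.2)
im,c=shot(manip,camera,camera_model,"w10");print(manip.get_clock())
u,v=map(int,proj(c,[.469,.0217,.06]));B=blob(im,u,v,22,190);print(np.round(B,1),onz(c,B[:2],.064))
p=[proj(c,[.4686+.018*np.cos(t),.0217+.018*np.sin(t),.064]) for t in np.linspace(0,6.28,60)];print(cv2.fitEllipse(np.float32(p)))
cv2.imwrite("pics/c10.png",cv2.resize(im[60:240,220:440],None,fx=3.3,fy=3.3,interpolation=cv2.INTER_CUBIC))
E
```

```text
[0.46843379 0.0216807  0.09698795] [-0.52643522 -0.07365553  0.07736518]
22.4
[325.1 170.5  39.2  40.3] [0.46854031 0.0217319  0.064     ]
((325.1838073730469, 170.07859802246094), (39.54704284667969, 40.038570404052734), 88.99946594238281)
```

View pics/c10.png

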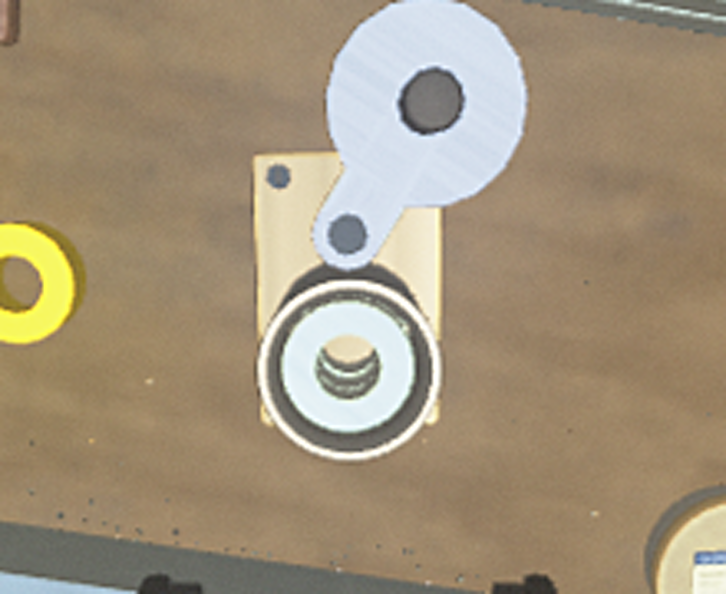

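```bash
cat > cov.py <<'E'
import numpy as np
PV=np.array([.5043,.0273]);PH0=2*np.pi-.402;PH1=.156+np.pi
def pt(ph,r=.036): return PV+r*np.array([np.cos(ph),np.sin(ph)])
E
python3 - <<'E'
from h import *; from cov import *
from station import camera_model,kin,manip,camera
for ph in np.linspace(PH0,PH1,6):
    j=ikr(kin,manip,[*pt(ph),.11],down(ph-np.pi));print(round(ph,2),pt(ph),None if j is None else np.round(j,2))
manip.set_gripper(.034)
manip.move_joints(list(ikr(kin,manip,[*pt(PH0),.17],down(PH0-np.pi))));manip.sleep(.25)
print(manip.get_tcp_pos(),manip.get_clock())
im,c=shot(manip,camera,camera_model,"w11")
cv2.imwrite("pics/side11.png",cv2.resize(camera("side")[130:270,230:390],None,fx=3.5,fy=3.5,interpolation=cv2.INTER_CUBIC))
E
```

```text
5.88 [0.53743009 0.01321465] [-0.27  0.22  0.18  1.91 -0.05  1.02  1.1 ]
5.36 [ 0.52614621 -0.00131369] [-0.27  0.2   0.21  1.93 -0.05  1.01  0.61]
4.85 [ 0.50915807 -0.0083707 ] [-0.29  0.17  0.24  1.97 -0.05  1.01  0.11]
4.33 [ 0.49090143 -0.00611375] [-0.3   0.13  0.24  2.01 -0.04  1.   -0.43]
3.81 [0.4761433  0.00486788] [-0.33  0.1   0.24  2.05 -0.03  1.   -0.97]
3.3 [0.46873716 0.02170675] [-0.35  0.09  0.22  2.06 -0.02  1.   -1.53]
[0.53743026 0.01322819 0.17007053] 25.475
```

View pics/w11.png

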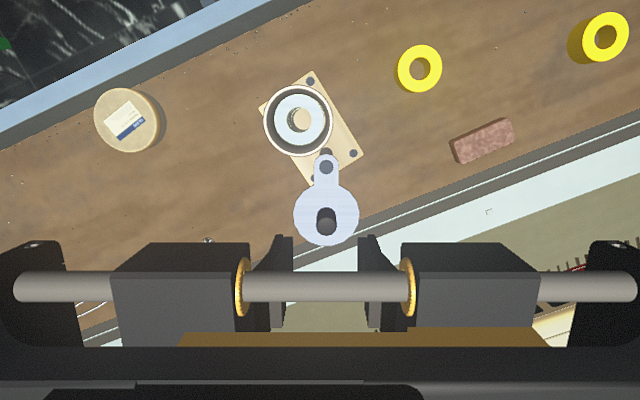

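View pics/side11.png

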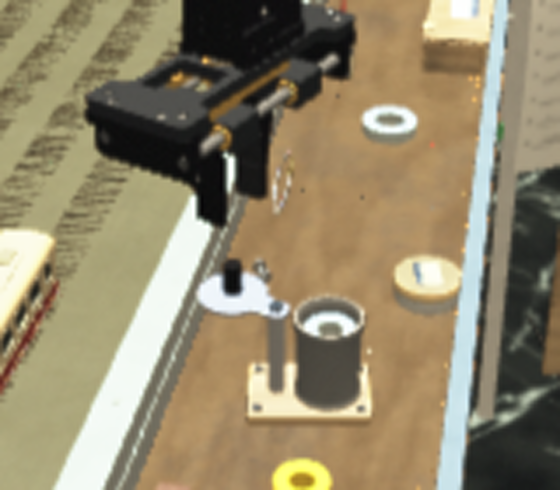

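```bash
python3 - <<'E'
from h import *; from cov import *
from station import camera_model,kin,manip,camera
hit=manip.movel([*pt(PH0),.110],qm(down(PH0-np.pi)),feed=.08,f_stop=8);manip.sleep(.1)
print(hit,manip.get_tcp_pos())
if not hit:
    manip.set_gripper(.018);print(manip.get_grip_width(),manip.get_ft_force())
    for ph in np.linspace(PH0,PH1+.15,10)[1:]:
        h=manip.movel([*pt(ph),.110],qm(down(ph-np.pi)),feed=.04,f_stop=15)
        print(round(ph,2),h,np.round(manip.get_tcp_pos(),4),np.round(manip.get_ft_force(),1))
        if h: break
print(manip.get_clock())
cv2.imwrite("pics/side12.png",cv2.resize(camera("side")[130:270,230:390],None,fx=3.5,fy=3.5,interpolation=cv2.INTER_CUBIC))
E
```

```text
False [0.53788357 0.01323242 0.11062147]
0.017803039669795545 [ 0.3049863  -0.20366908 -0.71787296]
5.61 False [0.5325 0.005  0.11  ] [ 0.2 -0.6 -1.2]
5.34 False [ 0.5256 -0.0016  0.1101] [0.2 0.4 0.5]
5.07 False [ 0.5171 -0.0062  0.1101] [-0.1  1.   0.9]
4.8 False [ 0.5077 -0.0083  0.1101] [-0.8  1.  -0.1]
4.53 False [ 0.498  -0.008   0.1101] [ 0.2 -0.4  0.4]
4.26 False [ 0.4888 -0.005   0.1101] [-0.5 -0.6  0.1]
3.99 False [4.807e-01 3.000e-04 1.100e-01] [-1.4  0.3 -0.3]
3.72 False [0.4743 0.0076 0.11  ] [-0.5  0.7 -0.7]
3.45 False [0.4702 0.0163 0.11  ] [-0.2  0.4  0.5]
30.95
```

View pics/side12.png

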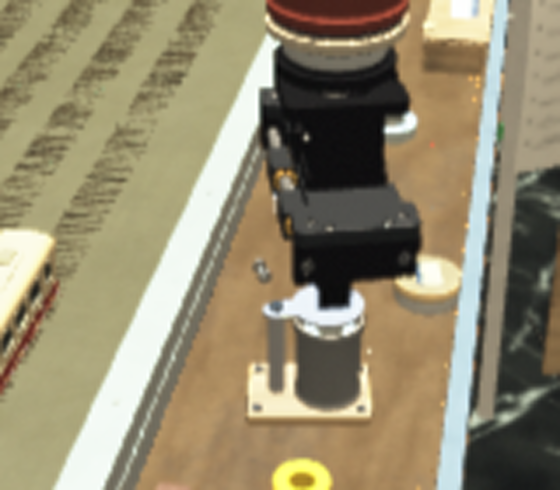

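Works; now the last 0.15 rad plus overshoot until the stop is felt.

```bash
python3 - <<'E'
from h import *; from cov import *
from station import camera_model,kin,manip,camera
manip.sleep(.2)
for ph,fs in((PH1+.05,15),(PH1-.12,5)):
    a=max(ph,PH1)-np.pi
    h=manip.movel([*pt(ph),.110],qm(down(a)),feed=.02,f_stop=fs)
    print(h,np.round(manip.get_tcp_pos(),4),np.round(manip.get_ft_force(),1))
p=manip.get_tcp_pos()
manip.set_gripper(.034);manip.sleep(.1)
q=manip.get_tcp_pos();manip.movel([q[0],q[1],.15],feed=.15)
manip.move_joints(list(ikr(kin,manip,[.4505,.019,.22],down(.156))));manip.sleep(.3)
im,c=shot(manip,camera,camera_model,"w13");print(manip.get_clock())
o=overlay(im,c,[([*pt(PH1),.104],.007,(0,0,255)),([*pt(PH1),.080],.0245,(0,0,255))])
cv2.imwrite("pics/o13.png",o[200:760,650:1350])
E
```

```text
False [0.4691 0.0199 0.11  ] [-0.2  0.5 -0.3]
True [0.4684 0.0235 0.1098] [ 0.8 -3.   1.4]
33.7083
```

View pics/o13.png

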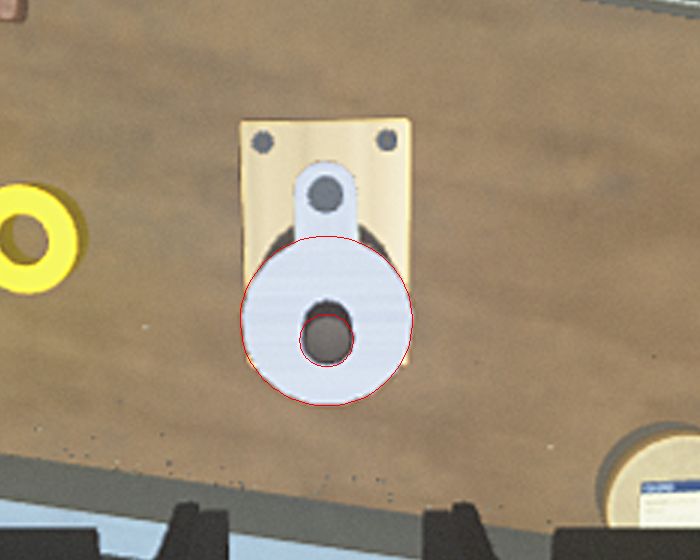

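```bash
python3 - <<'E'
from station import workorder,camera
import cv2
cv2.imwrite("pics/side14.png",camera("side"))
print(workorder.finish_job())
E
```

```text
the job is handed in; nothing more can be done
None
```

View pics/side14.png

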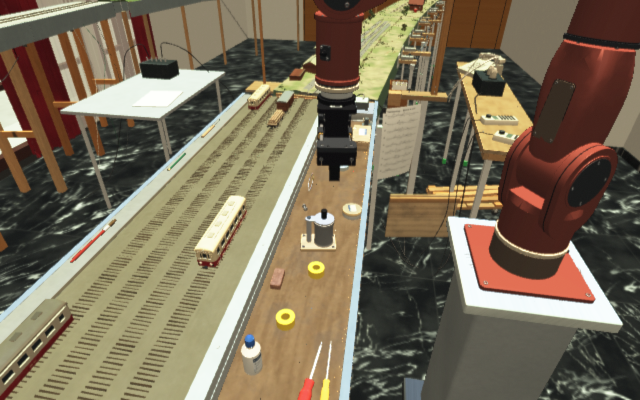

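I dropped the loose thick ring and then the thin ring into the tube, swung the cover to its stop by the knob, let go, backed off and handed the job in at about 34 s of the 64 s allowed.

- **Column:** the wrist camera showed each ring lying flat on the tube's axis. The sizes they appeared in the picture matched ring tops 50 mm and 64 mm above the worktop. I took each as a single-view check right after its drop, and the rings are now hidden under the cover.
- **Cover:** I felt it reach its stop, and in the last wrist view the disc and knob line up with the predicted shut outline. The robot was clear of everything.
- **Other objects:** the tin, the abrasive block and the yellow rings look in place in the last side view. The arm hides the wide ring there; it was last seen lying in place when I lifted the thin ring, and the arm did not go near it.
- **Disagreements:** the fixed cameras read heights about 4 mm low, so I used the wrist camera's two-view positions, which matched the given heights. The grip read 34 mm on the 36 mm rings, which I put down to pad give. While inserting each ring the fingertips touched the tube's rim with about 7 N, so I raised them 1–2 mm before letting go. One automatic fit of the tube's mouth was wrong because it merged with the foot plate, and I did not use it.

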